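# Clamp the blue tube rack on the shaker

### The arm

A 6-joint arm with a two-finger parallel gripper is mounted at the origin on the work surface. World frame = base frame: x ahead of the robot, y to its left, z up, the work surface at z = 0. Lengths are in mm, angles in rad, forces in N, time in s.
With the tool pointing down it reaches from about 275 to 1000 mm from the base axis. Payload 8.4 kg.
Tool frame: the origin (TCP) lies between the finger pads; the fingertips stand 17 mm ahead of it and the grasp point (between the pads) lies 2 mm behind it (r.tcp_to_tips is the distance from the TCP to the fingertips, in mm); z points along the fingers, y is the line along which they close (so a half turn about z gives the same grasp; the last joint's range is limited). The gripper opens to 85 mm and grips with 20 to 120 N. Pads are 22 mm wide; open, the fingers measure 114 mm over their backs; the gripper's body (76 mm by 85 mm) begins 54 mm behind the grasp point. The pads swing forward as they close: fully open they stand 13 mm farther back than shut.
Start: joints at [-1.153, 0.353, 1.633, -0, 1.155, -0.002], TCP at [254.735, -570.735, 248.281] pointing down, gripper open.
Joint ranges: [-2.63, 2.63], [-0.92, 2.1], [0.06, 2.66], [-1.3, 4.44], [0, 2.69], [-3.02, 3.02]. Speed limits (rad/s): [2.22, 2.22, 2.79, 3.14, 3.14, 3.14].

### API

Orientations are given as [roll, pitch, yaw] about the fixed x, y, z axes, in that order (R = Rz(yaw) Ry(pitch) Rx(roll)).
In Python, from rig import r gives the robot as it stands. The module is installed in compiled form; this text tells all that it offers.
- The arm moves only by the tool apply_moves, never from a script. Its argument "series" is text: rows parted by semicolons, each of 7 numbers parted by spaces: the shift along the tool's x, y, z in cm, then the turn, a rotation vector about the tool's x, y, z in rad, then the gripper's target within -1 to 1 (shut at 1, half-way at 0, fully open at -1). In form: tx ty tz rx ry rz fingers; .... A call has exactly 10 rows; each row shifts and turns the commanded pose from where the row before left it, along the tool's axes as they then stand; what a row does not reach is not made up. A row lasts 1/12 s, in which the tool goes at most 41.7 mm and 7.16 degrees, less where a joint would pass 70% of its speed; a pose out of reach is approached as far as the arm can. A call with a gripper value outside its range is refused whole. The fingers move at their own pace and stop on an object; "squeeze" is the grip in N (left out, the last holds). Time passes only in rows, so rows that do not move let the fingers close, or fill a call up. It gives the time, the measured TCP pose, the force and the opening at its end, in the units of the state.
- r.sense(): the state, without advancing time (a new reading comes with each control period).
- r.grab_frame(name): name is "scene" or "top" or "wrist"; returns the picture (420x560x3 uint8, blue, green, red); there is no depth.
- r.camera_info(name): a dict with "K" (3x3 intrinsics, pixels), "extrinsics" (4x4, takes a point from camera to world coordinates). Camera axes: x right, y down, z forward; pixel columns grow to the right and rows downward; lengths in mm; the calibration is good to about 2 mm. A picture is of the moment at which its call begins: read the wrist's pose just before it. camera_info takes no time and is no camera call; for the wrist camera it gives the pose at the moment of the call.
- r.sign_off(): hands the job in, once; it reports no verdict.
The state is a dict: "clock": time; "qpos": joint angles; "qvel": joint speeds; "joint_efforts": joint torques, N m; "eef_pos": TCP position; "tcp_rot": TCP orientation; "contact_force": force on the tool from outside, world axes, zero at the start; "wrist_torque": the same for the moment, N m; "opening": opening from 0.0 (shut) to 1.0 (fully open).
Only numpy, scipy, OpenCV 4.12 (cv2) and the standard library are available. Lean on these libraries where they do the work, as an engineer would, in place of code of your own. Each camera call takes 0.05 s, during which the arm holds its last target. There are 200 camera calls.

### The job

Set the blue tube rack lengthwise into the clamp of the bench shaker, upright on the platform and up against the steel fence, then wind the black tension wheel clockwise until it turns firmly: about 0.57 N m, against 0.33 N m while it runs free. Do not over-tighten it, let go and leave the rack clamped; leave everything else on the bench where it is.

Things in the scene. Friction and masses are not known exactly. Their poses are not given: they have to be found in the camera images.
- shaker: Fixed white bench shaker, 210 mm (its x) by 310 mm (its y), aluminium platform 75 mm above the bench; its pose varies (yaw to +-0.2 rad). Origin: centre of its underside on the bench. On the platform, towards +y: grey wheel housing (y -135 to -55 mm, x +-45 mm, 40 mm high), orange clamp bar, free bay open at its x sides, steel fence.
- fence: Steel fence, the clamp's fixed jaw: 90 mm wide (x), 12 mm thick, 36 mm above the platform; its face looks to the shaker's -y and lies at y = +125 mm in the shaker's frame. This entry's origin and axes are those of the shaker itself, not the fence's middle.
- seat (a point): Point on the platform (75 mm above the bench) under the centre of a rack that stands against the fence (shaker x = 0, y = +70 mm); axes as the shaker's. The orange clamp bar (x +-45 mm, top 35 mm above the platform) starts 9 to 28 mm short of the other end of such a rack, and the wheel drives it to +y.
- wheel_mid (a point): Middle of the black tension wheel: on its vertical axis, at mid-height, 140 mm above the bench; axes as the shaker's. A plain round disc, 56 mm in diameter, 26 mm high (127 to 153 mm above the bench), with 12 mm free below it, on a 24 mm shaft. Can be gripped across its diameter at any yaw. Clockwise from above tightens; it stays where it is left.
- wheel_top (a point): Centre of the wheel's top face, 153 mm above the bench. Feel: drag 0.33 N m; the bar (12 mm per rad) meets the rack, has unknown free play up to 7 mm, then torque rises 0.4 N m per rad. The rim sits on a spring hub (0.4 rad per N m) that springs back when let go. Right: 0.50 to 0.64 N m while winding (11 to 26 N on the fence). Past 34 N (about 0.77 N m) the rack is crushed.
- rack_blue: The blue tube rack to clamp: plain block 56 mm (its x) by 110 mm (its y) by 45 mm high, 0.2 to 0.4 kg, with white and red tube caps standing 11 mm above its top. Origin: centre of its underside. Either end may face the fence. It and the green rack swap places between starts.
- rack_green: Green tube rack of the same size as the blue one, bystander. Origin: centre of its underside.
- tip_box: White and yellow pipette tip box, 85 by 122 by 58 mm, bystander. Origin: centre of its underside.
- marker: Blue and black marker pen, 140 mm long along its x, 13 mm thick, bystander.
- vial_a: Small vial, 28 mm in diameter, 50 mm high, bystander. Origin: centre of its underside.
- vial_b: Small vial like vial_a, bystander.
- reagent: Clear reagent bottle with a blue cap, 68 mm in diameter, 130 mm high, bystander. Origin: centre of its underside.
- timer: White bench timer, 60 by 70 by 20 mm, bystander. Origin: centre of its underside.
Mind the look-alikes: they are no part of the job. What is shaped like the rack_blue but pink is not meant.

How it is judged (in metres and radians):
On the way, in this order (a step that is already met when the one before it is completed fails the run):
1. the blue rack stands upright on the platform, lengthwise between clamp bar and fence, within 7 mm of the fence, not yet clamped (x of rack_blue in the frame of shaker between -0.017 and 0.017 m and y of rack_blue in the frame of shaker between 0.063 and 0.076 m and z of rack_blue in the frame of shaker between 0.07 and 0.08 m and angle between rack_blue's own z axis and vertical below 0.08 rad and angle between the y axis of rack_blue and the y axis of shaker, either way round below 0.12 rad and contact force between rack_blue and fence below 9 N), for 0.3 s.
2. the tension wheel is wound until the rack presses on the fence with 11 to 26 N (x of rack_blue in the frame of shaker between -0.017 and 0.017 m and y of rack_blue in the frame of shaker between 0.063 and 0.076 m and z of rack_blue in the frame of shaker between 0.07 and 0.08 m and angle between rack_blue's own z axis and vertical below 0.08 rad and angle between the y axis of rack_blue and the y axis of shaker, either way round below 0.12 rad and contact force between rack_blue and fence between 11 and 26 N), for 0.2 s.
At the end, for the whole second after the job is handed in: The blue rack stands upright (within 0.08 rad) on the shaker's platform, its centre within 17 mm of the clamp's centre line and within 7 mm of its place against the fence, lengthwise within 0.12 rad, at rest, clamped so that it presses on the fence with 11 to 26 N (all of step 2 and linear speed of rack_blue below 0.01 m/s); the robot touches nothing.
It fails at once if the rack is crushed: over 34 N against the fence (contact force between rack_blue and fence above 34 N).
It fails at once if the blue rack is tipped by more than 0.5 rad (angle between rack_blue's own z axis and vertical above 0.5 rad).
It fails at once if a bystander is moved by more than 20 mm (distance of any of rack_green, tip_box, marker, vial_a, vial_b, reagent, timer from where it was at the start of the episode above 0.02 m).
It also fails if it takes over 72 s, if anything falls off the work surface, if the arm or the gripper's body presses on something with over 40 N, if the wrist force passes 120 N, or if a joint passes its speed limit or range.

## Working session

There is one attempt and no reset: what is moved stays moved. The work goes in short steps, Python scripts to look and compute and a tool call to move; the robot and the scene stay as the last step left them, time stands still between calls to the robot, and variables do not carry over. Pictures are saved under pics/ and viewed, on a budget of 10 in all, crops included, one or two more only if the job needs it, and the job is handed in when it is done.

Besides the shell and the picture viewer there is one more tool, called after "Emit:" as name(argument=value, ...) on one line, values as JSON. apply_moves: Moves the arm, as the interface text tells. Its arguments: {"type":"object","properties":{"series":{"type":"string"},"squeeze":{"type":"number"}},"required":["series"]}

```bash
mkdir -p pics; python3 - <<'E'
from rig import r
import cv2,numpy as np
for n in ("scene","top"):
    cv2.imwrite(f"pics/{n}0.png",r.grab_frame(n)); c=r.camera_info(n); print(n,np.round(c["K"],1).tolist(),np.round(c["extrinsics"],3).tolist())
s=r.sense();print({k:np.round(v,3).tolist() for k,v in s.items()},r.tcp_to_tips)
c=r.camera_info("wrist");print(np.round(c["K"],1).tolist(),np.round(c["extrinsics"],3).tolist())
E
```

```text
scene [[404.5, 0.0, 280.4], [0.0, 404.5, 208.9], [0.0, 0.0, 1.0]] [[0.279, 0.523, -0.805, 1380.726], [0.96, -0.145, 0.238, -280.102], [0.008, -0.84, -0.543, 663.747], [0.0, 0.0, 0.0, 1.0]]
top [[430.5, 0.0, 282.6], [0.0, 430.5, 208.8], [0.0, 0.0, 1.0]] [[-0.005, -0.99, 0.141, 441.129], [-1.0, 0.003, -0.01, -38.531], [0.009, -0.141, -0.99, 1127.434], [0.0, 0.0, 0.0, 1.0]]
{'clock': 0.1, 'qpos': [-1.153, 0.354, 1.634, -0.0, 1.155, -0.002], 'qvel': [-0.001, -0.001, -0.004, 0.002, 0.001, 0.0], 'joint_efforts': [0.001, -60.636, -34.282, 0.0, 0.004, 0.0], 'eef_pos': [254.544, -570.348, 247.625], 'tcp_rot': [-3.14, 0.0, 0.42], 'contact_force': [0.05, 0.144, -0.624], 'wrist_torque': [-0.093, 0.009, 0.058], 'opening': 1.0} 17.0
[[360.5, 0.0, 273.7], [0.0, 360.5, 212.3], [0.0, 0.0, 1.0]] [[0.407, -0.866, -0.29, 330.392], [-0.913, -0.386, -0.128, -536.848], [-0.001, 0.317, -0.948, 373.798], [0.0, 0.0, 0.0, 1.0]]
```

View pics/top0.png

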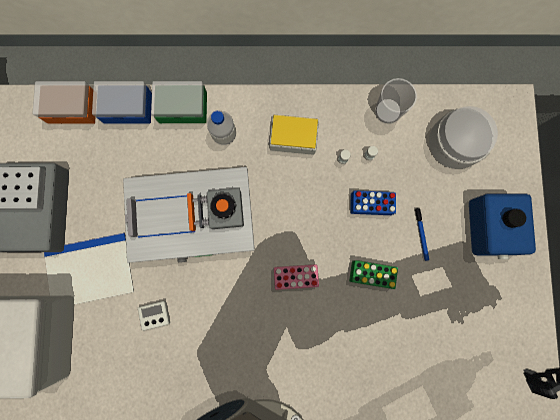

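View pics/scene0.png

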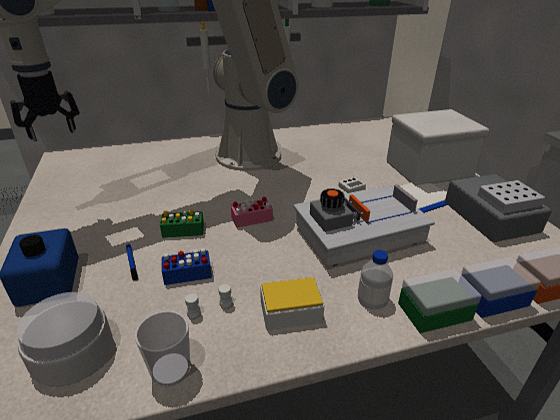

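The top view shows the blue rack at (373,202), green at (373,273) and pink at (295,277). The shaker is at about (188,212), with its fence at x≈134, clamp bar at 191 and wheel at (223,206). The scene view agrees with this layout.

```bash
cat > h.py <<'E'
from rig import r
import cv2,numpy as np
def ray(n,uv,z,C=None):
    c=C or r.camera_info(n);K=np.array(c["K"]);E=np.array(c["extrinsics"])
    uv=np.atleast_2d(np.asarray(uv,float));d=np.c_[uv,np.ones(len(uv))]@np.linalg.inv(K).T@E[:3,:3].T
    o=E[:3,3];return o+d*((z-o[2])/d[:,2])[:,None]
def proj(n,P,C=None):
    c=C or r.camera_info(n);K=np.array(c["K"]);E=np.linalg.inv(np.array(c["extrinsics"]))
    p=(np.atleast_2d(P)@E[:3,:3].T+E[:3,3])@K.T;return p[:,:2]/p[:,2:]
E
python3 - <<'E'
from h import *
im=cv2.imread("pics/top0.png");hsv=cv2.cvtColor(im,cv2.COLOR_BGR2HSV)
def big(m,roi):
    x0,y0,x1,y1=roi;M=np.zeros_like(m);M[y0:y1,x0:x1]=m[y0:y1,x0:x1]
    M=cv2.morphologyEx(M,cv2.MORPH_CLOSE,np.ones((5,5)))
    c=max(cv2.findContours(M,0,2)[0],key=cv2.contourArea);return c
def rep(name,m,roi,z):
    c=big(m,roi);P=ray("top",c[:,0,:],z)[:,:2].astype(np.float32);b=cv2.minAreaRect(P);print(name,np.round(b[0],1),np.round(b[1],1),round(b[2],1),cv2.boundingRect(c));return c
blue=cv2.inRange(hsv,(100,120,40),(130,255,255))
rep("blue",blue,(340,180,405,225),45)
rep("green",cv2.inRange(hsv,(45,100,30),(85,255,255)),(340,250,405,300),45)
orange=cv2.inRange(hsv,(3,150,120),(18,255,255))
rep("bar",orange,(183,185,200,240),110)
rep("wheelorange",orange,(208,190,240,225),153)
rep("wheelblack",cv2.inRange(hsv,(0,0,0),(180,255,60))|orange,(205,186,245,225),153)
w=cv2.inRange(hsv,(0,0,150),(180,45,255))
c=rep("shaker",w,(120,160,260,268),75)
cv2.imwrite("pics/crop.png",cv2.resize(im[155:275,115:265],None,fx=5,fy=5,interpolation=cv2.INTER_CUBIC))
E
```

```text
blue [ 610.9 -280.2] [112.8  59.9] 88.4 (351, 191, 45, 24)
green [ 430.4 -274.6] [115.2  54.5] 79.9 (349, 261, 49, 28)
bar [580.5 172.5] [89.6  9.2] 5.3 (187, 193, 6, 38)
wheelorange [589.1  91.4] [27.8 25.1] 0.8 (216, 199, 12, 13)
wheelblack [587.6  88.5] [57.4 54.8] 45.5 (210, 193, 26, 26)
shaker [582.3 183. ] [348.6 265.9] 89.9 (120, 160, 140, 108)
```

View pics/crop.png

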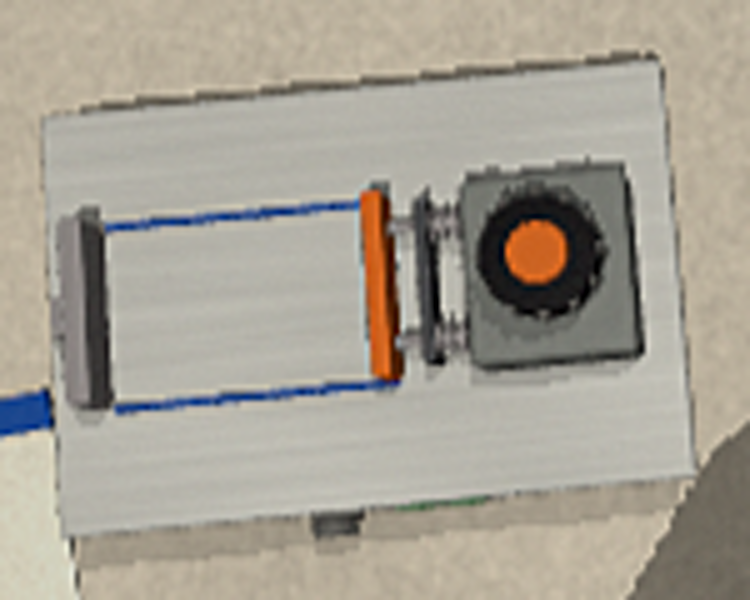

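The crop shows the platform corners at about (43,117), (660,57), (693,473) and (65,535). The fence face base runs from (104,210) to (112,405), and the wheel top is centred near (541,250).

```bash
python3 - <<'E'
from h import *
f=lambda a:np.array(a,float)/5+[115,155]-0.4
P=ray("top",f([(43,117),(660,57),(693,473),(65,535)]),75)[:,:2]
print(P.round(1), [np.linalg.norm(P[i]-P[(i+1)%4]).round(1) for i in range(4)])
c=P.mean(0); yv=(P[0]+P[3]-P[1]-P[2]); yaw=np.arctan2(-yv[0],yv[1]); xv=P[0]+P[1]-P[2]-P[3]; print("c",c,"yaw from y",yaw,"from x",np.arctan2(xv[1],xv[0]))
F=ray("top",f([(104,210),(112,405)]),75)[:,:2];Ft=ray("top",f([(80,212),(87,405)]),111)[:,:2];print("fence base",F,"top edge",Ft)
yw=(yaw+np.arctan2(xv[1],xv[0]))/2
R=np.array([[np.cos(yw),-np.sin(yw)],[np.sin(yw),np.cos(yw)]])
for n,q in (("F",F),("Ft",Ft),("wheel",np.array([[587.6,88.5]])),("bar",np.array([[580.5,172.5]]))): print(n,((q-c)@R).round(1))
W=ray("top",f([(541,250)]),153);print("wheel",W,((W[:,:2]-c)@R).round(1))
print("seat",c+R@[0,70],"wheel95",c+R@[0,-95],yw)
E
```

```text
[[669.7 346.9]
 [699.5  40.5]
 [491.8  23. ]
 [463.3 326.5]] [np.float64(307.8), np.float64(208.4), np.float64(304.9), np.float64(207.4)]
c [581.07964267 184.21656206] yaw from y 0.09541048147425257 from x 0.09115137764583797
fence base [[622.70482716 314.59702722]
 [526.16058265 306.53401359]] top edge [[615.56228978 313.89480443]
 [523.29986446 306.47640883]]
F [[ 53.6 125.9]
 [-43.3 126.9]]
Ft [[ 46.4 125.9]
 [-46.1 127.1]]
wheel [[ -2.4 -95.9]]
bar [[ -1.7 -11.6]]
wheel [[590.04940262  88.39626856 153.        ]] [[  0.  -96.2]]
seat [574.55944295 253.91223622] wheel95 [589.92848515  89.62957572] 0.09328092956004527
```

Emit:
apply_moves(series="3.7 -0.98 0 0 0 0 -1;3.7 -0.98 0 0 0 0 -1;3.7 -0.98 0 0 0 0 -1;3.7 -0.98 0 0 0 0 -1;3.7 -0.98 0 0 0 0 -1;3.7 -0.98 0 0 0 0 -1;3.7 -0.98 0 0 0 0 -1;3.7 -0.98 0 0 0 0 -1;3.7 -0.98 0 0 0 0 -1;3.7 -0.98 0 0 0 0 -1", squeeze=45)

```text
clock: 0.93
eef_pos: [553.8, -328.9, 248.0]
tcp_rot: [-3.141, 0.0, 0.42]
contact_force: [0.7, -0.3, 0.7]
opening: 1.002
```

Emit:
apply_moves(series="0 0 0 0 0 -0.112 -1;0 0 0 0 0 -0.112 -1;0 0 0 0 0 -0.112 -1;0 0 0 0 0 -0.112 -1;0 0 0 0 0 -0.112 -1;0 0 0 0 0 -0.112 -1;0 0 0 0 0 -0.112 -1;0 0 0 0 0 -0.112 -1;0 0 0 0 0 -0.112 -1;0 0 0 0 0 -0.112 -1")

```text
clock: 1.77
eef_pos: [552.4, -330.3, 247.8]
tcp_rot: [-3.141, -0.0, 1.545]
contact_force: [0.1, -0.1, -0.4]
opening: 0.996
```

```bash
python3 - <<'E'
from h import *
C=r.camera_info("wrist");im=r.grab_frame("wrist");cv2.imwrite("pics/w1.png",im)
hsv=cv2.cvtColor(im,cv2.COLOR_BGR2HSV)
m=cv2.inRange(hsv,(105,120,30),(130,255,255));m=cv2.morphologyEx(m,cv2.MORPH_CLOSE,np.ones((9,9)))
for c in cv2.findContours(m,0,2)[0]:
    if cv2.contourArea(c)>800:
        b=cv2.minAreaRect(ray("wrist",c[:,0,:],45,C)[:,:2].astype(np.float32));print(b,cv2.boundingRect(c))
        print(cv2.boxPoints(b).round(1).tolist())
print(np.round(C["extrinsics"],3).tolist())
E
```

```text
((553.0087890625, -556.9246826171875), (94.4181137084961, 170.52525329589844), 87.46731567382812) (205, 344, 146, 68)
[[465.70001220703125, -600.2999877929688], [636.0999755859375, -607.9000244140625], [640.2999877929688, -513.5], [469.8999938964844, -506.0]]
((520.5721435546875, -398.9614562988281), (94.09163665771484, 11.287463188171387), 7.648284435272217) (197, 241, 93, 23)
[[473.20001220703125, -399.6000061035156], [474.70001220703125, -410.79998779296875], [568.0, -398.29998779296875], [566.4000244140625, -387.1000061035156]]
((611.618896484375, -283.9458312988281), (108.2500228881836, 58.21580505371094), 87.36354064941406) (303, 67, 73, 124)
[[580.0999755859375, -336.70001220703125], [638.2000122070312, -339.3999938964844], [643.2000122070312, -231.1999969482422], [585.0, -228.5]]
[[1.0, -0.025, -0.008, 555.75], [-0.026, -0.948, -0.317, -248.314], [0.0, 0.317, -0.948, 374.012], [0.0, 0.0, 0.0, 1.0]]
```

View pics/w1.png

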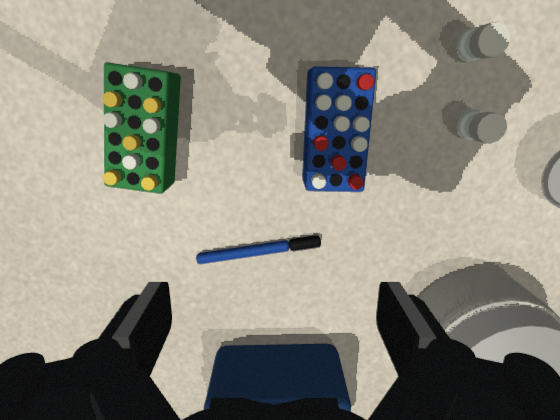

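The wrist view confirms the blue rack at (338,130), right of the green one. It measures at about (613, -283) with yaw -0.04.

Emit:
apply_moves(series="1.68 1.95 0 0 0 0.014 -1;1.68 1.95 0 0 0 0 -1;1.68 1.95 0 0 0 0 -1;0 0 3.4 0 0 0 -1;0 0 3.4 0 0 0 -1;0 0 3.4 0 0 0 -1;0 0 3.4 0 0 0 -1;0 0 3.2 0 0 0 -1;0 0 0 0 0 0 -1;0 0 0 0 0 0 -1")

```text
clock: 2.65
eef_pos: [611.9, -281.9, 78.7]
tcp_rot: [-3.138, -0.002, 1.524]
contact_force: [-0.2, -0.2, 0.6]
opening: 1.002
```

Emit:
apply_moves(series="0 0 2.4 0 0 0 -1;0 0 2.4 0 0 0 -1;0 0 0 0 0 0 -1;0 0 0 0 0 0 1;0 0 0 0 0 0 1;0 0 0 0 0 0 1;0 0 0 0 0 0 1;0 0 0 0 0 0 1;0 0 0 0 0 0 1;0 0 0 0 0 0 1")

```text
clock: 3.48
eef_pos: [614.5, -283.1, 35.1]
tcp_rot: [3.139, 0.001, 1.526]
contact_force: [-1.7, 0.2, 5.2]
opening: 0.642
```

Emit:
apply_moves(series="0 0 0 0 0 0 1;0 0 0 0 0 0 1;0 0 -0.5 0 0 0 1;0 0 -2 0 0 0 1;0 0 -4 0 0 0 1;0 0 -4 0 0 0 1;0 0 -4 0 0 0 1;0 0 -4 0 0 0 1;0 0 -3.5 0 0 0 1;0 0 0 0 0 0 1")

```text
clock: 4.32
eef_pos: [616.5, -284.0, 262.4]
tcp_rot: [3.129, 0.005, 1.526]
contact_force: [1.8, -0.8, -3.0]
opening: 0.649
```

Emit:
apply_moves(series="2 -0.2 0 0 0 0 1;3 -0.4 0 0 0 0 1;3.8 -0.5 0 0 0 0 1;3.8 -0.5 0 0 0 0 1;3.8 -0.5 0 0 0 0 1;3.8 -0.5 0 0 0 0 1;3.8 -0.5 0 0 0 0 1;3.8 -0.5 0 0 0 0 1;3.8 -0.5 0 0 0 0 1;3.8 -0.5 0 0 0 0 1")

```text
clock: 5.15
eef_pos: [582.3, 75.0, 252.9]
tcp_rot: [3.141, -0.0, 1.526]
contact_force: [1.0, 0.8, -3.4]
opening: 0.646
```

Emit:
apply_moves(series="3.8 -0.5 0 0 0 0 1;3.8 -0.5 0 0 0 0 1;3 -0.5 0 0 0 0 1;2 -0.2 0 0 0 0 1;0 0 0 0 0 -0.045 1;0 0 0 0 0 -0.045 1;0 0 0 0 0 -0.045 1;0 0 0 0 0 0 1;0 0 0 0 0 0 1;0 0 0 0 0 0 1")

```text
clock: 5.98
eef_pos: [571.7, 199.7, 252.5]
tcp_rot: [3.141, -0.0, 1.659]
contact_force: [0.4, -0.1, -4.1]
opening: 0.645
```

```bash
python3 - <<'E'
from h import *
im=r.grab_frame("wrist");t=r.grab_frame("scene")
s=r.sense();print(s["eef_pos"],s["contact_force"],s["wrist_torque"])
cv2.imwrite("pics/w2.png",np.hstack([cv2.resize(im,None,fx=.7,fy=.7),t[120:414,230:510]]))
cv2.imwrite("pics/w2f.png",im)
E
```

```text
[571.7733349  199.70819661 252.39479146] [-0.20647732 -0.69837489 -3.02791017] [-0.00066034  0.00484493  0.03042024]
```

View pics/w2.png

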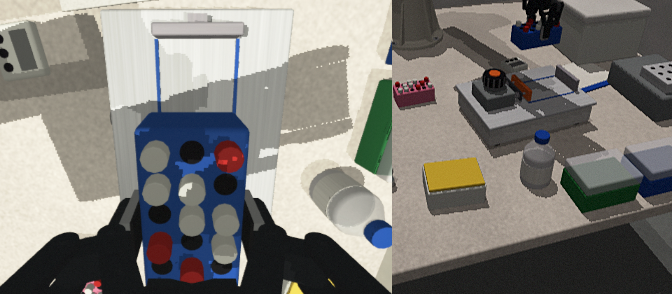

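The rack is held level and lines up with the blue bay lines and the fence. In the wrist view its front top edge is at row ~131 (scaled) and the fence base at row ~37. I'll measure both in full-resolution pixels.

```bash
python3 - <<'E'
from h import *
C=r.camera_info("wrist")
c=lambda a:np.array(a,float)/.7
F=ray("wrist",c([(152,37),(243,37)]),75,C);T=ray("wrist",c([(152,24),(246,23)]),111,C)
f=ray("wrist",c([(145,131),(240,131)]),264.5,C); b=ray("wrist",c([(136,115),(249,114)]),264.5-45,C)
L=ray("wrist",c([(159,110),(235,110)]),75,C); L2=ray("wrist",c([(158,40),(239,40)]),75,C)
for n,p in dict(fencebase=F,fencetop=T,rackfront=f,rackbottomfront=b,lines=L,lines2=L2).items(): print(n,p.round(1).tolist(),p.mean(0).round(1))
im=cv2.imread("pics/w2f.png");
for x in (225,270,315): print(x,[int(v) for v in im[25:70,x].mean(1)])
E
```

```text
fencebase [[519.9, 305.8, 75.0], [620.1, 314.7, 75.0]] [570.  310.3  75. ]
fencetop [[524.9, 314.4, 111.0], [614.6, 323.2, 111.0]] [569.8 318.8 111. ]
rackfront [[546.8, 250.1, 264.5], [590.9, 254.0, 264.5]] [568.8 252.  264.5]
rackbottomfront [[533.3, 247.7, 219.5], [604.8, 254.7, 219.5]] [569.1 251.2 219.5]
lines [[531.4, 225.6, 75.0], [622.8, 233.7, 75.0]] [577.1 229.7  75. ]
lines2 [[526.7, 303.4, 75.0], [616.1, 311.3, 75.0]] [571.4 307.3  75. ]
225 [236, 237, 234, 216, 217, 216, 202, 141, 169, 188, 190, 192, 194, 197, 195, 197, 198, 197, 196, 197, 196, 198, 197, 184, 162, 132, 86, 84, 83, 102, 147, 142, 108, 106, 104, 100, 109, 111, 111, 110, 107, 108, 109, 108, 110]
270 [196, 195, 195, 196, 196, 186, 146, 154, 172, 191, 191, 191, 192, 190, 193, 194, 193, 194, 192, 194, 193, 195, 194, 179, 158, 119, 82, 82, 78, 93, 165, 234, 234, 234, 234, 235, 235, 235, 236, 235, 235, 235, 235, 235, 235]
315 [234, 234, 231, 212, 211, 206, 173, 161, 176, 192, 191, 190, 190, 188, 190, 190, 190, 190, 190, 190, 192, 192, 191, 176, 154, 111, 77, 84, 83, 109, 190, 236, 235, 235, 236, 236, 235, 235, 235, 235, 235, 235, 235, 235, 235]
```

Emit:
apply_moves(series="1.6 0.26 0 0 0 0 1;1.6 0.26 0 0 0 0 1;1.6 0.26 0 0 0 0 1;0 0 2 0 0 0 1;0 0 3.5 0 0 0 1;0 0 3.5 0 0 0 1;0 0 3 0 0 0 1;0 0 1.5 0 0 0 1;0 0 0 0 0 0 1;0 0 0 0 0 0 1")

```text
clock: 6.92
eef_pos: [574.9, 249.5, 116.6]
tcp_rot: [-3.14, 0.0, 1.661]
contact_force: [-0.7, 0.3, -1.9]
opening: 0.649
```

```bash
python3 - <<'E'
from h import *
C=r.camera_info("wrist");im=r.grab_frame("wrist");t=r.grab_frame("top")
s=r.sense();print(s["eef_pos"],s["contact_force"],s["tcp_rot"])
cv2.imwrite("pics/w3.png",np.hstack([cv2.resize(im,None,fx=.7,fy=.7),cv2.resize(t[160:270,115:255],None,fx=2.67,fy=2.67)[:294]]))
E
```

```text
[576.38435328 249.62071359 118.77336365] [-0.18087945  1.00088605 -2.18097412] [ 3.13921980e+00 -8.53023685e-04  1.66127324e+00]
```

View pics/w3.png

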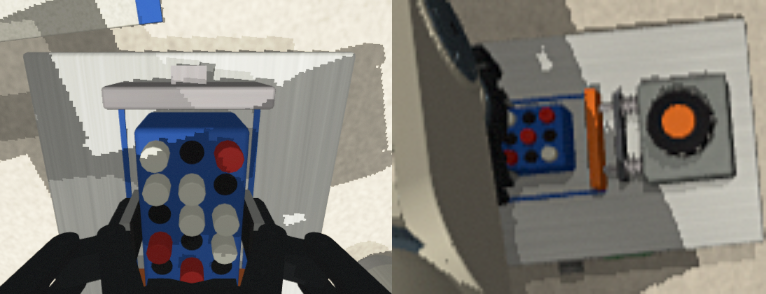

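The rack is centred between the blue lines (rack 136–248, lines 127/254), with clear gaps to the fence and the orange bar.

Emit:
apply_moves(series="0 0 0.2 0 0 0 1;0 0 0.2 0 0 0 1;0 0 0.2 0 0 0 1;0 0 0 0 0 0 1;0 0 0 0 0 0 1;0 0 0 0 0 0 1;0 0 0 0 0 0 1;0 0 0 0 0 0 1;0 0 0 0 0 0 1;0 0 0 0 0 0 1")

```text
clock: 7.85
eef_pos: [575.3, 248.4, 111.3]
tcp_rot: [-3.142, -0.0, 1.661]
contact_force: [0.1, -0.1, -3.9]
opening: 0.644
```

Emit:
apply_moves(series="0 0 0.1 0 0 0 1;0 0 0 0 0 0 1;0 0 0 0 0 0 1;0 0 0 0 0 0 1;0 0 0 0 0 0 1;0 0 0 0 0 0 1;0 0 0 0 0 0 1;0 0 0 0 0 0 1;0 0 0 0 0 0 1;0 0 0 0 0 0 1")

```text
clock: 8.68
eef_pos: [575.3, 248.4, 110.3]
tcp_rot: [-3.142, -0.0, 1.661]
contact_force: [-0.2, -0.4, -3.4]
opening: 0.646
```

Emit:
apply_moves(series="0.2 0 0 0 0 0 1;0.2 0 0 0 0 0 1;0.2 0 0 0 0 0 1;0 0 0 0 0 0 1;0 0 0 0 0 0 1;0 0 0 0 0 0 1;0.1 0 0 0 0 0 1;0 0 0 0 0 0 1;0 0 0 0 0 0 1;0 0 0 0 0 0 1")

```text
clock: 9.52
eef_pos: [574.6, 255.3, 110.3]
tcp_rot: [-3.142, 0.0, 1.661]
contact_force: [-0.2, -0.2, -3.6]
opening: 0.647
```

Emit:
apply_moves(series="0.05 0 0 0 0 0 1;0 0 0 0 0 0 1;0 0 0 0 0 0 1;0.05 0 0 0 0 0 1;0 0 0 0 0 0 1;0 0 0 0 0 0 1;0 0 0 0 0 0 1;0 0 0 0 0 0 1;0 0 0 0 0 0 1;0 0 0 0 0 0 1")

```text
clock: 10.35
eef_pos: [574.6, 255.4, 110.3]
tcp_rot: [-3.141, 0.001, 1.661]
contact_force: [1.5, -7.9, -0.7]
opening: 0.644
```

Emit:
apply_moves(series="-0.1 0 0 0 0 0 1;-0.05 0 0 0 0 0 1;0 0 0 0 0 0 1;0 0 0.1 0 0 0 1;0 0 0 0 0 0 1;0 0 0.1 0 0 0 1;0 0 0 0 0 0 1;0 0 0 0 0 0 1;0 0 0 0 0 0 1;0 0 0 0 0 0 1")

```text
clock: 11.18
eef_pos: [574.8, 255.3, 110.1]
tcp_rot: [3.141, -0.001, 1.661]
contact_force: [-6.8, -3.5, 14.1]
opening: 0.649
```

Emit:
apply_moves(series="0 0 0.05 0 0 0 1;0 0 0 0 0 0 1;0 0 0 0 0 0 1;0 0 0 0 0 0 1;0 0 0 0 0 0 1;0 0 0 0 0 0 1;0 0 0 0 0 0 1;0 0 0 0 0 0 1;0 0 0 0 0 0 1;0 0 0 0 0 0 1")

```text
clock: 12.02
eef_pos: [574.7, 255.3, 110.1]
tcp_rot: [3.141, -0.001, 1.661]
contact_force: [-8.5, -3.4, 19.2]
opening: 0.652
```

Emit:
apply_moves(series="0 0 -0.1 0 0 0 1;0 0 -0.1 0 0 0 1;0 0 0 0 0 0 1;0 0 0 0 0 0 1;0 0 0 0 0 0 0.2;0 0 0 0 0 0 -0.3;0 0 0 0 0 0 -1;0 0 0 0 0 0 -1;0 0 0 0 0 0 -1;0 0 0 0 0 0 -1")

```text
clock: 12.85
eef_pos: [574.7, 254.8, 109.6]
tcp_rot: [-3.142, 0.0, 1.661]
contact_force: [-0.4, 1.2, -0.1]
opening: 0.999
```

Emit:
apply_moves(series="0 0 0 0 0 0 -1;0 0 -1 0 0 0 -1;0 0 -2 0 0 0 -1;0 0 -3 0 0 0 -1;0 0 -4 0 0 0 -1;0 0 -4 0 0 0 -1;0 0 -1 0 0 0 -1;0 0 0 0 0 0 -1;0 0 0 0 0 0 -1;0 0 0 0 0 0 -1")

```text
clock: 13.68
eef_pos: [573.9, 254.5, 258.7]
tcp_rot: [-3.14, 0.001, 1.661]
contact_force: [1.3, -1.0, -1.3]
opening: 0.997
```

```bash
python3 - <<'E'
from h import *
C=r.camera_info("wrist");im=r.grab_frame("wrist");t=r.grab_frame("scene");p=r.grab_frame("top")
cv2.imwrite("pics/w4f.png",im);cv2.imwrite("pics/s4f.png",t);cv2.imwrite("pics/t4f.png",p)
a=np.hstack([cv2.resize(im,(400,300)),cv2.resize(t[170:260,290:440],(400,240))[:240].repeat(1,0) if 0 else cv2.resize(t[160:265,290:430],(400,300))])
b=cv2.resize(p[160:270,115:255],(382,300));b=np.hstack([b,np.zeros((300,418,3),np.uint8)])
cv2.imwrite("pics/w4.png",np.vstack([a,b]))
s=r.sense();print(s["eef_pos"],s["wrist_torque"])
E
```

```text
[573.92259596 254.5454516  258.11270854] [ 0.0247816  -0.03489165  0.02156845]
```

View pics/w4.png

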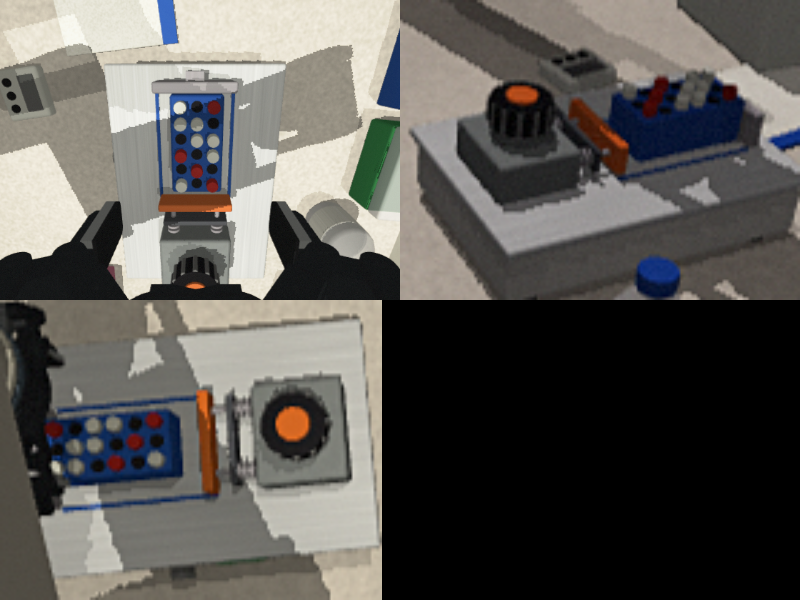

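The rack stands upright against the fence, centred, with a gap of roughly 15 mm to the orange bar. Next is the wheel.

Emit:
apply_moves(series="-3.32 0 0 0 0 0 -1;-3.32 0 0 0 0 0 -1;-3.32 0 0 0 0 0 -1;-3.32 0 0 0 0 0 -1;-3.32 0 0 0 0 0 -1;0 0 0 0 0 -0.12 -1;0 0 0 0 0 -0.12 -1;0 0 0 0 0 -0.12 -1;0 0 0 0 0 -0.12 -1;0 0 0 0 0 -0.12 -1", squeeze=60)

```text
clock: 14.67
eef_pos: [589.2, 89.3, 258.6]
tcp_rot: [-3.14, -0.001, 2.266]
contact_force: [0.6, 1.3, -0.1]
opening: 1.0
```

Emit:
apply_moves(series="0 0 0 0 0 -0.12 -1;0 0 0 0 0 -0.12 -1;0 0 0 0 0 -0.12 -1;0 0 0 0 0 -0.12 -1;0 0 0 0 0 0 -1;0 0 0 0 0 0 -1;0 0 0 0 0 0 -1;0 0 0 0 0 0 -1;0 0 0 0 0 0 -1;0 0 0 0 0 0 -1")

```text
clock: 15.5
eef_pos: [589.5, 89.6, 259.7]
tcp_rot: [-3.142, -0.0, 2.74]
contact_force: [-0.4, -0.4, -0.2]
opening: 0.995
```

```bash
python3 - <<'E'
from h import *
C=r.camera_info("wrist");im=r.grab_frame("wrist");cv2.imwrite("pics/w5.png",im)
s=r.sense();print(s["eef_pos"],s["tcp_rot"],s["qpos"],s["wrist_torque"])
m=cv2.inRange(cv2.cvtColor(im,cv2.COLOR_BGR2HSV),(3,150,60),(18,255,255))
for c in cv2.findContours(m,0,2)[0]:
    if cv2.contourArea(c)>150: print(cv2.boundingRect(c),[np.round(v,1) for v in cv2.minAreaRect(ray("wrist",c[:,0,:],153,C)[:,:2].astype(np.float32))])
E
```

```text
[589.5913567   89.5614932  259.77566555] [ 3.14157094e+00 -1.87007611e-05  2.73996023e+00] [ 1.48221143e-01  2.98106038e-01  1.68474687e+00  3.08666298e-05
  1.15874434e+00 -1.02095512e+00] [ 0.05075713  0.03511776 -0.00380754]
(252, 197, 42, 40) [array([590.3,  89.2]), array([28.2, 28.3]), np.float64(66.9)]
(333, 92, 62, 108) [array([570.3, 162.3]), array([76.6, 10.6]), np.float64(5.2)]
```

The wheel's centre measures (590.3, 89.2) in the wrist view, within 1 mm of the TCP.

Emit:
apply_moves(series="0 0 3 0 0 0 -1;0 0 3 0 0 0 -1;0 0 3 0 0 0 -1;0 0 2 0 0 0 -1;0 0 0.8 0 0 0 -1;0 0 0 0 0 0 -1;0 0 0 0 0 0 -1;0 0 0 0 0 0 -1;0 0 0 0 0 0 -1;0 0 0 0 0 0 -1")

```text
clock: 16.38
eef_pos: [590.4, 89.7, 143.2]
tcp_rot: [3.14, 0.002, 2.741]
contact_force: [-0.8, 0.8, 0.1]
opening: 1.002
```

Emit:
apply_moves(series="0 0 0 0 0 0 1;0 0 0 0 0 0 1;0 0 0 0 0 0 1;0 0 0 0 0 0 1;0 0 0 0 0 0 1;0 0 0 0 0 0 1;0 0 0 0 0 0 1;0 0 0 0 0 0 1;0 0 0 0 0 0 1;0 0 0 0 0 0 1")

```text
clock: 17.22
eef_pos: [589.5, 88.8, 142.7]
tcp_rot: [-3.141, 0.0, 2.741]
contact_force: [-4.4, -4.7, 8.9]
opening: 0.636
```

```bash
python3 -c "
from rig import r
s=r.sense();print(s['eef_pos'],s['contact_force'],s['wrist_torque'],s['qpos'][5])"
```

```text
[589.51653132  88.81884573 142.70080936] [-4.37125529 -4.68657983  8.856127  ] [-0.63914161  0.53064    -0.02735774] -1.021791545196213
```

Emit:
apply_moves(series="0 0 0 0 0 0.06 1;0 0 0 0 0 0.06 1;0 0 0 0 0 0.06 1;0 0 0 0 0 0.06 1;0 0 0 0 0 0.06 1;0 0 0 0 0 0.06 1;0 0 0 0 0 0.06 1;0 0 0 0 0 0.06 1;0 0 0 0 0 0.06 1;0 0 0 0 0 0.06 1")

```text
clock: 18.05
eef_pos: [589.1, 88.3, 142.7]
tcp_rot: [-3.14, 0.001, 2.139]
contact_force: [-5.3, -8.1, 11.6]
opening: 0.638
```

```bash
cat > st.py <<'E'
from rig import r
import numpy as np
s=r.sense();print(np.round(s['eef_pos'],1),np.round(s['contact_force'],1),np.round(s['wrist_torque'],3),s['qpos'][5],'yaw',s['tcp_rot'][2],'j6',s['joint_efforts'][5],s['opening'])
E
python3 st.py
```

```text
[589.1  88.3 142.7] [-5.3 -8.1 11.6] [-1.213  0.741  0.395] -0.4192750374222297 yaw 2.1388954819400996 j6 -0.8326753042638302 0.6377386494076208
```

Emit:
apply_moves(series="0 0 0 0 0 0.04 1;0 0 0 0 0 0.04 1;0 0 0 0 0 0.04 1;0 0 0 0 0 0.04 1;0 0 0 0 0 0.04 1;0 0 0 0 0 0.04 1;0 0 0 0 0 0.04 1;0 0 0 0 0 0.04 1;0 0 0 0 0 0.04 1;0 0 0 0 0 0.04 1")

```text
clock: 18.88
eef_pos: [588.7, 88.1, 142.7]
tcp_rot: [-3.139, 0.002, 1.74]
contact_force: [-7.1, -8.1, 12.3]
opening: 0.639
```

```bash
python3 st.py
```

```text
[588.7  88.1 142.7] [-7.1 -8.1 12.3] [-1.265  1.049  0.391] -0.02024250649549534 yaw 1.7398973556000459 j6 -0.4411432798951864 0.6391026176339027
```

Emit:
apply_moves(series="0 0 0 0 0 0.02 1;0 0 0 0 0 0.02 1;0 0 0 0 0 0.02 1;0 0 0 0 0 0.02 1;0 0 0 0 0 0.02 1;0 0 0 0 0 0.02 1;0 0 0 0 0 0.02 1;0 0 0 0 0 0.02 1;0 0 0 0 0 0.02 1;0 0 0 0 0 0.02 1")

```text
clock: 19.72
eef_pos: [588.4, 88.1, 142.6]
tcp_rot: [-3.139, 0.003, 1.541]
contact_force: [-8.4, -8.1, 13.6]
opening: 0.639
```

```bash
python3 st.py
```

```text
[588.4  88.1 142.6] [-8.4 -8.1 13.6] [-1.297  1.251  0.332] 0.17876415216310793 yaw 1.540912030298705 j6 -0.05029783817008138 0.6385931496777086
```

Emit:
apply_moves(series="-0.05 -0.05 -0.05 0 0 0 1;-0.05 -0.05 -0.05 0 0 0 1;-0.05 -0.05 -0.05 0 0 0 1;0 0 0 0 0 0.02 1;0 0 0 0 0 0.02 1;0 0 0 0 0 0.02 1;0 0 0 0 0 0.02 1;0 0 0 0 0 0.02 1;0 0 0 0 0 0.02 1;0 0 0 0 0 0.02 1")

```text
clock: 20.55
eef_pos: [587.9, 87.9, 143.0]
tcp_rot: [-3.141, 0.0, 1.399]
contact_force: [1.7, -5.1, -8.2]
opening: 0.633
```

```bash
python3 st.py
```

```text
[587.9  87.9 143. ] [ 1.7 -5.1 -8.2] [-0.814 -0.511  0.348] 0.3182577267469067 yaw 1.3988548765530866 j6 -0.0638147396966815 0.6333146406216427
```

Emit:
apply_moves(series="0 0 0 0 0 0.02 1;0 0 0 0 0 0.02 1;0 0 0 0 0 0.02 1;0 0 0 0 0 0.02 1;0 0 0 0 0 0.02 1;0 0 0 0 0 0.02 1;0 0 0 0 0 0.02 1;0 0 0 0 0 0.02 1;0 0 0 0 0 0.02 1;0 0 0 0 0 0.02 1")

```text
clock: 21.38
eef_pos: [587.6, 88.0, 143.0]
tcp_rot: [-3.141, 0.001, 1.199]
contact_force: [1.1, -5.3, -8.0]
opening: 0.636
```

```bash
python3 st.py
```

```text
[587.6  88.  143. ] [ 1.1 -5.3 -8. ] [-0.937 -0.359  0.304] 0.5181790904288607 yaw 1.1989097174770087 j6 -0.06421739235520363 0.6363484626135989
```

Emit:
apply_moves(series="0 0 0 0 0 0.02 1;0 0 0 0 0 0.02 1;0 0 0 0 0 0.02 1;0 0 0 0 0 0.02 1;0 0 0 0 0 0.02 1;0 0 0 0 0 0.02 1;0 0 0 0 0 0.02 1;0 0 0 0 0 0.02 1;0 0 0 0 0 0.02 1;0 0 0 0 0 0.02 1")

```text
clock: 22.22
eef_pos: [587.4, 88.0, 143.0]
tcp_rot: [-3.141, 0.001, 0.999]
contact_force: [-1.7, -4.8, -7.8]
opening: 0.634
```

```bash
python3 st.py
```

```text
[587.4  88.  143. ] [-1.7 -4.8 -7.8] [-0.932  0.036  0.311] 0.718186662699058 yaw 0.9988193664244942 j6 -0.06384307751432061 0.6337295585047792
```

Emit:
apply_moves(series="0 0 0 0 0 0.02 1;0 0 0 0 0 0.02 1;0 0 0 0 0 0.02 1;0 0 0 0 0 0.02 1;0 0 0 0 0 0.02 1;0 0 0 0 0 0.02 1;0 0 0 0 0 0.02 1;0 0 0 0 0 0.02 1;0 0 0 0 0 0.02 1;0 0 0 0 0 0.02 1")

```text
clock: 23.05
eef_pos: [587.2, 88.1, 142.9]
tcp_rot: [-3.14, 0.001, 0.799]
contact_force: [-3.2, -4.7, -8.4]
opening: 0.632
```

```bash
python3 st.py; python3 - <<'E'
from h import *
cv2.imwrite("pics/s6f.png",r.grab_frame("scene"))
cv2.imwrite("pics/s6.png",cv2.resize(cv2.imread("pics/s6f.png")[160:265,290:430],(800,600)))
E
```

```text
[587.2  88.1 142.9] [-3.2 -4.7 -8.4] [-0.865  0.297  0.276] 0.9181715588001143 yaw 0.7987525950055863 j6 -0.06229783175513148 0.632384254812946
```

View pics/s6.png

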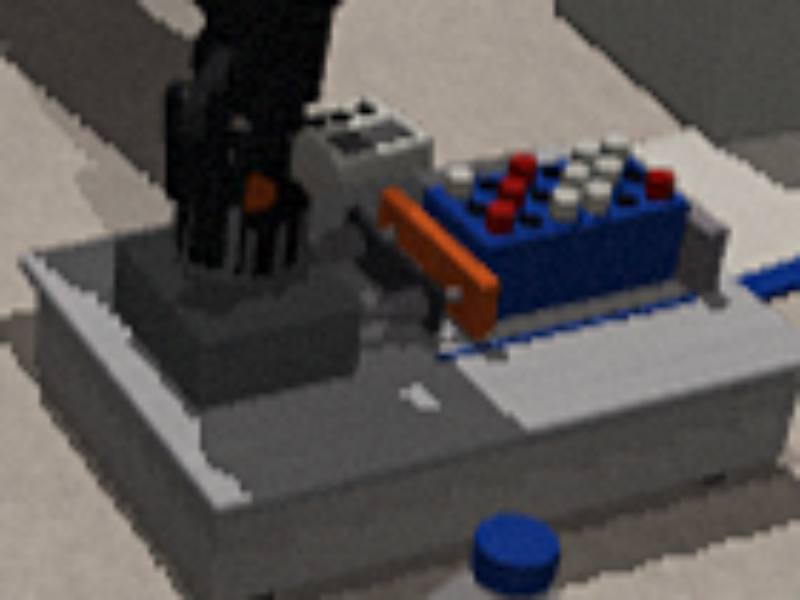

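The orange bar has closed up to the rack, which still stands square against the fence. The torque is still the free-running drag, so I'm watching for the rise.

Emit:
apply_moves(series="0 0 0 0 0 0.02 1;0 0 0 0 0 0.02 1;0 0 0 0 0 0.02 1;0 0 0 0 0 0.02 1;0 0 0 0 0 0.02 1;0 0 0 0 0 0.02 1;0 0 0 0 0 0.02 1;0 0 0 0 0 0.02 1;0 0 0 0 0 0.02 1;0 0 0 0 0 0.02 1")

```text
clock: 23.93
eef_pos: [587.1, 88.3, 143.0]
tcp_rot: [-3.14, 0.002, 0.599]
contact_force: [-4.0, -2.9, -7.9]
opening: 0.634
```

```bash
python3 st.py
```

```text
[587.1  88.3 143. ] [-4.  -2.9 -7.9] [-0.684  0.5    0.324] 1.1182300832279126 yaw 0.5986196927817296 j6 -0.051808145362883806 0.6339278163370341
```

Emit:
apply_moves(series="0 0 0 0 0 0.02 1;0 0 0 0 0 0.02 1;0 0 0 0 0 0.02 1;0 0 0 0 0 0.02 1;0 0 0 0 0 0.02 1;0 0 0 0 0 0.02 1;0 0 0 0 0 0.02 1;0 0 0 0 0 0.02 1;0 0 0 0 0 0.02 1;0 0 0 0 0 0.02 1")

```text
clock: 24.77
eef_pos: [587.0, 88.5, 143.0]
tcp_rot: [-3.14, 0.002, 0.399]
contact_force: [-4.5, -1.8, -7.3]
opening: 0.637
```

```bash
python3 st.py
```

```text
[587.   88.5 143. ] [-4.5 -1.8 -7.3] [-0.521  0.62   0.393] 1.3182786345004638 yaw 0.3986061385626485 j6 -0.051549982745200396 0.6370386434546378
```

Emit:
apply_moves(series="0 0 0 0 0 0.02 1;0 0 0 0 0 0.02 1;0 0 0 0 0 0.02 1;0 0 0 0 0 0.02 1;0 0 0 0 0 0.02 1;0 0 0 0 0 0.02 1;0 0 0 0 0 0.02 1;0 0 0 0 0 0.02 1;0 0 0 0 0 0.02 1;0 0 0 0 0 0.02 1")

```text
clock: 25.6
eef_pos: [586.9, 88.7, 142.9]
tcp_rot: [-3.14, 0.002, 0.199]
contact_force: [-4.0, -0.6, -7.1]
opening: 0.635
```

```bash
python3 st.py
```

```text
[586.9  88.7 142.9] [-4.  -0.6 -7.1] [-0.34   0.726  0.38 ] 1.518230666113341 yaw 0.19856301211938776 j6 -0.029294280102476478 0.6351993728299651
```

Emit:
apply_moves(series="0 0 0 0 0 0.02 1;0 0 0 0 0 0.02 1;0 0 0 0 0 0.02 1;0 0 0 0 0 0.02 1;0 0 0 0 0 0.02 1;0 0 0 0 0 0 1;0 0 0 0 0 0 1;0 0 0 0 0 0 1;0 0 0 0 0 0 1;0 0 0 0 0 0 1")

```text
clock: 26.43
eef_pos: [586.8, 88.8, 143.0]
tcp_rot: [-3.14, 0.002, 0.1]
contact_force: [-5.2, -0.3, -6.8]
opening: 0.635
```

```bash
python3 st.py
```

```text
[586.8  88.8 143. ] [-5.2 -0.3 -6.8] [-0.215  0.867  0.439] 1.6172185198204914 yaw 0.09956665939202303 j6 0.3923158161342144 0.635402883862489
```

```bash
cat > av.py <<'E'
from rig import r
import numpy as np
T=[]
for i in range(12):
    r.grab_frame("wrist"); T.append(r.sense()['wrist_torque'][2])
print(np.mean(T).round(4),np.std(T).round(4),r.sense()['tcp_rot'][2])
E
python3 av.py
```

```text
0.387 0.0382 0.09953075017624569
```

Emit:
apply_moves(series="0 0 0 0 0 0.02 1;0 0 0 0 0 0.02 1;0 0 0 0 0 0.02 1;0 0 0 0 0 0.02 1;0 0 0 0 0 0.02 1;0 0 0 0 0 0.02 1;0 0 0 0 0 0.02 1;0 0 0 0 0 0.02 1;0 0 0 0 0 0.02 1;0 0 0 0 0 0.02 1")

```text
clock: 27.87
eef_pos: [586.8, 89.0, 142.9]
tcp_rot: [-3.141, 0.003, -0.101]
contact_force: [-4.8, 1.7, -7.7]
opening: 0.637
```

```bash
python3 av.py
```

```text
0.4642 0.0245 -0.10035143651310086
```

Emit:
apply_moves(series="0 0 0 0 0 0.02 1;0 0 0 0 0 0.02 1;0 0 0 0 0 0.02 1;0 0 0 0 0 0.02 1;0 0 0 0 0 0.02 1;0 0 0 0 0 0.02 1;0 0 0 0 0 0.02 1;0 0 0 0 0 0.02 1;0 0 0 0 0 0 1;0 0 0 0 0 0 1")

```text
clock: 29.3
eef_pos: [586.8, 89.2, 143.0]
tcp_rot: [-3.141, 0.003, -0.26]
contact_force: [-5.5, 2.8, -7.3]
opening: 0.635
```

```bash
python3 av.py
```

```text
0.5201 0.034 -0.2602694924795004
```

Emit:
apply_moves(series="0 0 0 0 0 0.02 1;0 0 0 0 0 0.02 1;0 0 0 0 0 0.02 1;0 0 0 0 0 0.02 1;0 0 0 0 0 0.02 1;0 0 0 0 0 0.02 1;0 0 0 0 0 0.02 1;0 0 0 0 0 0 1;0 0 0 0 0 0 1;0 0 0 0 0 0 1")

```text
clock: 30.73
eef_pos: [586.9, 89.4, 142.9]
tcp_rot: [-3.141, 0.003, -0.4]
contact_force: [-4.8, 2.1, -8.1]
opening: 0.641
```

```bash
python3 av.py
```

```text
0.5915 0.0197 -0.40022643243640443
```

Measured torque is now about 0.58 N m, so I'm letting go and backing away.

Emit:
apply_moves(series="0 0 0 0 0 0 0.3;0 0 0 0 0 0 0;0 0 0 0 0 0 -1;0 0 0 0 0 0 -1;0 0 0 0 0 0 -1;0 0 0 0 0 0 -1;0 0 0 0 0 0 -1;0 0 0 0 0 0 -1;0 0 0 0 0 0 -1;0 0 0 0 0 0 -1")

```text
clock: 32.17
eef_pos: [588.1, 88.1, 143.3]
tcp_rot: [-3.141, -0.0, -0.399]
contact_force: [0.3, -0.5, -0.2]
opening: 0.998
```

Emit:
apply_moves(series="0 0 -1 0 0 0 -1;0 0 -2 0 0 0 -1;0 0 -4 0 0 0 -1;0 0 -4 0 0 0 -1;0 0 -4 0 0 0 -1;0 -3 -3 0 0 0 -1;0 -3 -3 0 0 0 -1;0 -3 0 0 0 0 -1;0 0 0 0 0 0 -1;0 0 0 0 0 0 -1")

```text
clock: 33.0
eef_pos: [622.7, 171.2, 352.8]
tcp_rot: [-3.141, -0.0, -0.397]
contact_force: [0.1, 0.1, 0.1]
opening: 0.999
```

```bash
python3 st.py; python3 - <<'E'
from h import *
p=r.grab_frame("scene");t=r.grab_frame("top")
cv2.imwrite("pics/e.png",np.vstack([cv2.resize(p[160:265,290:430],(400,300)),cv2.resize(t,(400,300))]))
E
```

```text
[622.7 171.2 352.8] [0.1 0.1 0.1] [-0.009  0.018  0.031] 2.234063120377007 yaw -0.39730607433427645 j6 0.17219515051692724 0.9993455272087256
```

View pics/e.png

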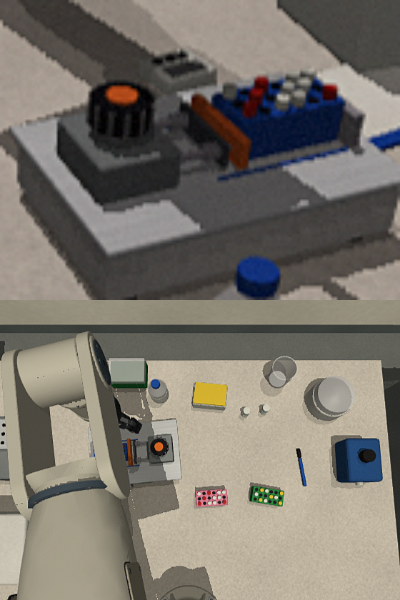

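The rack is clamped upright between bar and fence, the gripper is clear, and the visible bystanders haven't moved.

```bash
python3 av.py; python3 -c "
from rig import r
print(r.sign_off())"
```

```text
-0.0015 0.03 -0.3992965496459506
the job is handed in; nothing more can be done
None
```

The blue rack is clamped upright and lengthwise in the shaker, against the steel fence, and the job is handed in at about 34 s of the 72 s. The sign-off gives no verdict.

- **Placing:** I pushed the rack forward until it touched the fence at about 8 N, eased back, set it on the platform and let go. The pictures showed it centred in the bay.
- **Winding:** I turned the wheel clockwise in one grip by about 3.1 rad. The averaged torque rose at about 0.35 N m per rad and ended at 0.59 N m. The target is 0.57 and the allowed range 0.50 to 0.64. With the gripper clear of the wheel, the averaged torque read zero, so there was no bias.
- **Last picture:** The rack stands square between the orange bar and the fence. The arm touches nothing, with contact force around 0.1 N.
- **Disagreements:** Single torque readings scattered by about 0.03 N m and made the start of the rise hard to place, so I relied on averages of 12. A sideways and vertical load of up to about 18 N built up while gripping the wheel; I partly relieved it by shifting the hand 1.5 mm.
- **Not checked:** I could not measure the force on the fence directly. In the last picture the arm hid the timer from above; the bystanders in view showed no sign of having moved.

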